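Get the sample jar out from behind the reagents and into the photometer

ROBOT

A 6-joint arm with a two-finger parallel gripper is mounted at the origin on the work surface. World frame = base frame: x ahead of the robot, y to its left, z up, the work surface at z = 0. Lengths are in mm, angles in rad, forces in N, time in s.
With the tool pointing down it reaches from about 275 to 825 mm from the base axis. Payload 5.2 kg.
Tool frame: the origin (TCP) lies at the very end of the fingers, on their centre line; the grasp point (between the pads) lies 19 mm behind it; z points along the fingers, y is the line along which they close (so a half turn about z gives the same grasp; the last joint's range is limited). The gripper opens to 93 mm and grips with 3 to 60 N. Pads are 15 mm wide; open, the fingers measure 128 mm over their backs; the gripper's body (75 mm by 188 mm) begins 65 mm behind the grasp point.
Start: joints at [-1.424, 0.259, 1.535, -0, 1.348, -0.203], TCP at [188.511, -516.69, 218.653] pointing down, gripper open.
Joint ranges: [-3.14, 3.14], [-0.91, 2.08], [0.19, 2.58], [-1.22, 4.36], [0.22, 2.71], [-3.12, 3.12]. Speed limits (rad/s): [2.57, 2.57, 3.14, 3.14, 3.14, 3.14].

INTERFACE

Orientations are given as [roll, pitch, yaw] about the fixed x, y, z axes, in that order (R = Rz(yaw) Ry(pitch) Rx(roll)).
In Python, from bench import robot gives the robot as it stands. The module is installed in compiled form; this text tells all that it offers. Calls block until the motion is done:
- robot.move_ptp(position, orientation): joint-space move of the TCP to a pose.
- robot.move_linear(position, ori=None, speed=150, f_stop=None): straight line of the TCP; ori=None keeps the orientation; speed is the mean speed in mm/s. With f_stop (N) it stops when the force on the tool has changed by that much, and returns True; else False.
- robot.move_j(angles): joint-space move.
- robot.move_gripper(opening): opening from 0.0 (shut) to 1.0 (fully open); the grip force is fixed at half the most; returns when the fingers have stopped.
- robot.sleep(seconds).
- robot.inverse_kinematics(position, orientation): joint angles nearest the present ones, or None.
- robot.get_image(name): name is "side" or "top"; returns a dict with "img" (400x640x3 uint8, blue, green, red), "fovy" (degrees; the focal length in pixels is half the picture's height over the tangent of half this angle, whatever the lens; pixels are square), "cx", "cy" (the principal point, pixels), "k1" (the pictures are not rectified: a ray, as slopes to the right and down, at radius r is drawn at 1 + k1 r^2 times it, then the intrinsics apply), "eye" and "orientation" of the camera in the world. Camera axes: x right, y down, z forward; pixel columns grow to the right and rows downward; lengths in mm; the calibration is good to about 2 mm. A picture is of the moment at which its call begins. There is no depth.
A pose or a line that the arm cannot do raises robot.MotionError and nothing moves.
- robot.hand_in(): hands the job in; it is judged then, once.
Readings, each from a call of its own:
- robot.current_t(): time.
- robot.current_qpos(): joint angles.
- robot.current_joint_vel(): joint speeds.
- robot.current_joint_efforts(): joint torques, N m.
- robot.current_tcp_pos(): TCP position.
- robot.current_eef_rot(): TCP orientation.
- robot.current_contact_force(): force on the tool from outside, world axes, zero at the start.
- robot.current_ft_torque(): the same for the moment, N m.
- robot.current_gripper_width(): opening from 0.0 (shut) to 1.0 (fully open).
- robot.current_finger_force(): force on a finger pad.
Only numpy, scipy, OpenCV 4.12 (cv2) and the standard library are available. Lean on these libraries where they do the work, as an engineer would, in place of code of your own. Each camera call takes 0.05 s, during which the arm holds its last target. There are 200 camera calls.

TASK

Clear the round bottle, the square bottle and the conical flask out of the kit case and stand all three in the steel side tray, leaving the squat sample jar where it is; only then take the jar from behind them and stand it in the middle of the photometer's round well. After that put each bottle and the flask back, upright, on the very mark where it stood at the start. Tip nothing over, and leave the tube rack and the calculator alone.

Things in the scene. Friction and masses are not known exactly. Their poses are not given: they have to be found in the camera images.
- round_bottle_mid (a point): Centre (half-way up) of the loose round white plastic bottle: body 44 mm diameter, straight-sided from its foot to 90 mm up, then a short shoulder and a white cap 28 mm in diameter; 124 mm tall in all, so its foot is 62 mm below this point. z is its upright axis. About 0.15 kg.
- square_bottle_mid (a point): Centre (half-way up) of the loose square white plastic bottle: body 42 x 42 mm with flat sides along its x and y axes, straight from its foot to 92 mm up, with a round black cap 31 mm in diameter; 120 mm tall in all, so its foot is 60 mm below this point. z is its upright axis. About 0.17 kg.
- flask_mid (a point): Centre (half-way up) of the loose clear-glass conical flask: foot 60 mm diameter, narrowing to a straight neck 29 mm in diameter from 66 to 108 mm above the foot, then a black rubber stopper 32 mm in diameter; 120 mm tall in all, so its foot is 60 mm below this point. Hold it by the neck. z is up. About 0.14 kg.
- jar_mid (a point): Centre (half-way up) of the loose squat amber sample jar with a white lid: glass 44 mm diameter up to 29 mm, lid 48 mm diameter from there to the top, 44 mm tall in all, so its foot is 22 mm below this point. z is up. About 0.09 kg. It stands on the case's back mark, the three others close around it, about 66 mm from its centre.
- kit: Open aluminium kit case, fixed, 220 (x) by 260 mm (y); flat dark foam top, no rim, 40 mm above the table; its lid, 26 mm high, lies flat beyond it. Origin: middle of its underside; x points to the lid, z up. Flat grey round marks on the foam at x, y (mm): front -28, 0; left 17, 62; right 17, -62; back 40, 0. Bottles and flask stand on front, left and right in changing order; jar on back.
- tray: The side tray: shallow open steel tray, fixed, 220 mm (its x) by 200 mm (its y), walls 4 mm thick and 12 mm high, flat inner floor about 4 mm above the table. Origin: middle of its underside, on the table, z up. Empty at the start; it may be left or right of the case.
- well (a point): Centre of the floor of the round measuring well on the photometer, a fixed white box 200 x 170 x 70 mm with a blue screen on top, near edge. The well is a dark ring on the box's top: 68 mm inside, 84 mm outside diameter, floor 73 mm above the table, rim 5 mm above the floor. z up. It may be left or right of the case.
- tube_rack: Bystander: loose blue rack of small tubes, 90 x 150 x 76 mm, at the far left. Origin: middle of its underside.
- calculator: Bystander: loose grey pocket calculator, 130 x 70 x 18 mm, at the far right. Origin: middle of its underside.

How it is judged (in metres and radians):
On the way, in this order (a step that is already met when the one before it is completed fails the run):
1. both bottles and the flask stand released in the side tray, the jar still within 30 mm of where it was (x of round_bottle_mid in the frame of tray between -0.106 and 0.106 m and y of round_bottle_mid in the frame of tray between -0.096 and 0.096 m and z of round_bottle_mid in the frame of tray below 0.078 m and angle between each of round_bottle_mid, square_bottle_mid, flask_mid's own z axis and vertical below 0.1 rad and linear speed of each of round_bottle, square_bottle, flask below 0.03 m/s and contact force between the fingers and round_bottle below 0.2 N and x of square_bottle_mid in the frame of tray between -0.106 and 0.106 m and y of square_bottle_mid in the frame of tray between -0.096 and 0.096 m and z of each of square_bottle_mid, flask_mid in the frame of tray below 0.076 m and contact force between the fingers and square_bottle below 0.2 N and x of flask_mid in the frame of tray between -0.106 and 0.106 m and y of flask_mid in the frame of tray between -0.096 and 0.096 m and contact force between the fingers and flask below 0.2 N and distance of jar_mid from where it was at the start of the episode below 0.03 m), for 0.2 s.
2. the jar stands released in the photometer's well, the bottles and the flask still in the side tray (horizontal distance between jar_mid and well below 0.012 m and z of jar_mid in the frame of well below 0.027 m and angle between each of jar_mid, round_bottle_mid, square_bottle_mid, flask_mid's own z axis and vertical below 0.1 rad and linear speed of each of jar, round_bottle, square_bottle, flask below 0.03 m/s and contact force between the fingers and jar below 0.2 N and x of round_bottle_mid in the frame of tray between -0.106 and 0.106 m and y of round_bottle_mid in the frame of tray between -0.096 and 0.096 m and z of round_bottle_mid in the frame of tray below 0.078 m and contact force between the fingers and round_bottle below 0.2 N and x of square_bottle_mid in the frame of tray between -0.106 and 0.106 m and y of square_bottle_mid in the frame of tray between -0.096 and 0.096 m and z of each of square_bottle_mid, flask_mid in the frame of tray below 0.076 m and contact force between the fingers and square_bottle below 0.2 N and x of flask_mid in the frame of tray between -0.106 and 0.106 m and y of flask_mid in the frame of tray between -0.096 and 0.096 m and contact force between the fingers and flask below 0.2 N), for 0.2 s.
At the end, for the whole second after the job is handed in: The jar stands upright on the floor of the well within 12 mm of its centre; the round bottle, the square bottle and the flask each stand upright within 15 mm of where they stood at the start; all are released and at rest (horizontal distance between jar_mid and well below 0.012 m and z of jar_mid in the frame of well below 0.027 m and angle between each of jar_mid, round_bottle_mid, square_bottle_mid, flask_mid's own z axis and vertical below 0.1 rad and linear speed of each of jar, round_bottle, square_bottle, flask below 0.03 m/s and contact force between the fingers and jar below 0.2 N and distance of each of round_bottle_mid, square_bottle_mid, flask_mid from where it was at the start of the episode below 0.015 m and contact force between the fingers and round_bottle below 0.2 N and contact force between the fingers and square_bottle below 0.2 N and contact force between the fingers and flask below 0.2 N and angular speed of each of round_bottle, square_bottle, flask, jar below 0.3 rad/s); the robot touches nothing.
It fails at once if the tube rack is moved more than 20 mm (distance of tube_rack from where it was at the start of the episode above 0.02 m).
It fails at once if the calculator is moved more than 20 mm (distance of calculator from where it was at the start of the episode above 0.02 m).
It fails at once if a bottle, the flask or the jar is tipped over (angle between any of round_bottle_mid, square_bottle_mid, flask_mid, jar_mid's own z axis and vertical above 0.7 rad).
It also fails if it takes over 134 s, if anything falls off the work surface, if the arm or the gripper's body presses on something with over 40 N, if the wrist force passes 120 N, or if a joint passes its speed limit or range.

## Working session

There is one attempt and no reset: what is moved stays moved. The work goes in short steps, each a Python script; the robot and the scene stay as the last script left them, time stands still between calls to the robot, and variables do not carry over. Pictures are saved under pics/ and viewed, at most 14 in all, crops included, and the job is handed in when it is done.

```bash
mkdir -p pics; python3 - <<'E'
from bench import robot
import cv2
for n in("top","side"):
    d=robot.get_image(n); cv2.imwrite(f"pics/{n}0.png",d["img"]); print(n,{k:v for k,v in d.items() if k!="img"})
print(robot.current_t(),robot.current_eef_rot())
E
```

```text
top {'fovy': 55.50603782118136, 'cx': 320.0569023683584, 'cy': 201.34017517302627, 'k1': -0.005334141744087017, 'eye': array([492.38217415,  10.95191953, 905.72601407]), 'orientation': array([-3.02995671e+00, -2.32709057e-05, -1.54653028e+00])}
side {'fovy': 52.306450130613364, 'cx': 316.9085237349519, 'cy': 200.405175753654, 'k1': -0.10045619876654126, 'eye': array([-16.25565995, 658.56856523, 818.08431169]), 'orientation': array([-2.24701386e+00, -1.26675413e-03, -2.39987002e+00])}
0.1 [-3.14001699e+00 -3.35254795e-04  3.49791427e-01]
```

View pics/top0.png

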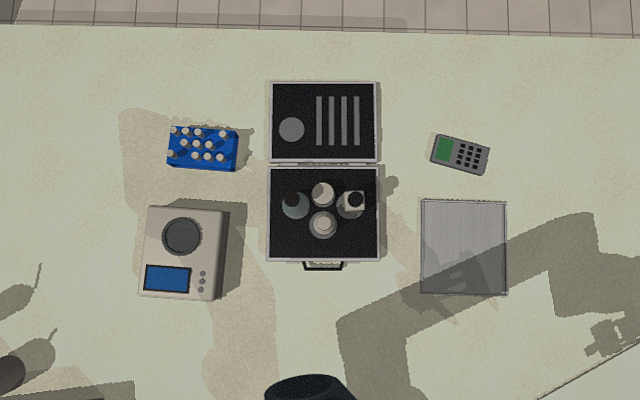

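View pics/side0.png

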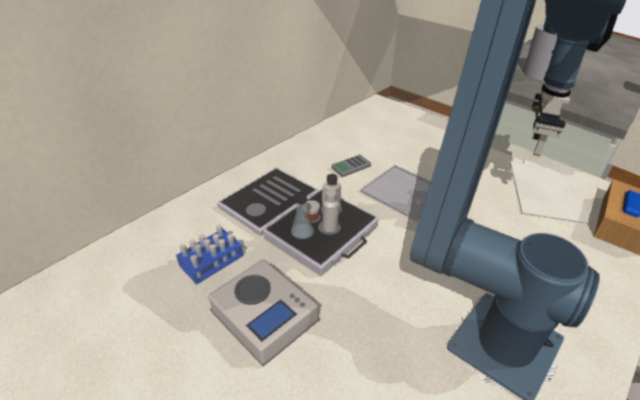

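The top view shows the case in the middle: flask on the left mark near (295,205), square bottle on the right near (353,202), round bottle in front near (323,223), jar at the back near (322,194). The photometer is on the left with its well at about (182,237), and the tray is on the right at about (464,246). The side view shows the same layout.

```bash
cat > h.py <<'E'
import numpy as np, cv2
from scipy.spatial.transform import Rotation as R
def cam(d):
    f=200/np.tan(np.radians(d["fovy"]/2)); K=np.array([[f,0,d["cx"]],[0,f,d["cy"]],[0,0,1]])
    return K,np.array([d["k1"],0,0,0,0.]),R.from_euler("xyz",d["orientation"]).as_matrix(),np.array(d["eye"])
def unproj(d,px,z):
    K,D,M,e=cam(d)
    u=cv2.undistortPoints(np.array(px,float).reshape(-1,1,2),K,D).reshape(-1,2)
    r=np.c_[u,np.ones(len(u))]@M.T
    return e+r*((z-e[2])/r[:,2])[:,None]
def proj(d,P):
    K,D,M,e=cam(d); P=np.array(P,float).reshape(-1,3)
    return cv2.projectPoints((P-e)@M,np.zeros(3),np.zeros(3),K,D)[0].reshape(-1,2)
E
python3 - <<'E'
from h import *
from bench import robot
d=robot.get_image("top"); im=d["img"]
import pickle; pickle.dump(d,open("d0.pkl","wb")); pickle.dump(robot.get_image("side"),open("s0.pkl","wb"))
c=cv2.resize(im[160:270,260:390],None,fx=5,fy=5,interpolation=cv2.INTER_CUBIC)
for i in range(0,130,10): cv2.putText(c,str(260+i),(i*5,8),0,.3,(0,255,255)); cv2.line(c,(i*5,10),(i*5,16),(0,255,255))
for i in range(0,110,10): cv2.putText(c,str(160+i),(0,i*5+4),0,.3,(0,255,255)); 
cv2.imwrite("pics/c0.png",c)
c=cv2.resize(im[190:310,130:240],None,fx=3,fy=3,interpolation=cv2.INTER_CUBIC)
e=cv2.resize(im[190:310,410:520],None,fx=3,fy=3,interpolation=cv2.INTER_CUBIC)
o=np.hstack([c,e])
for i in range(0,110,10):
    cv2.putText(o,str(130+i),(i*3,8),0,.3,(0,0,255)); cv2.putText(o,str(410+i),(330+i*3,8),0,.3,(0,0,255))
for i in range(0,120,10): cv2.putText(o,str(190+i),(0,i*3+4),0,.3,(0,0,255))
cv2.imwrite("pics/c1.png",o)
print("cap rb",unproj(d,(323,222),164),"sq",unproj(d,(355,200),160),"fl",unproj(d,(292,200),160),"jar",unproj(d,(322,194),84))
print("well",unproj(d,(182,237),75))
print("kit corners",unproj(d,[(270,168),(378,168),(380,259),(267,260)],40))
print("tray",unproj(d,[(421,199),(505,200),(507,295),(420,294)],12))
E
```

```text
cap rb [[535.08167676   6.2249274  164.        ]] sq [[580.29301343 -55.96966449 160.        ]] fl [[577.2734398   68.42651264 160.        ]] jar [[600.6740054    9.32353685  84.        ]]
well [[500.05366333 311.89693872  75.        ]]
kit corners [[ 664.23568685  131.02000085   40.        ]
 [ 670.30592601 -118.93438728   40.        ]
 [ 461.92969068 -124.97146659   40.        ]
 [ 453.52439942  129.58689419   40.        ]]
tray [[ 603.91976271 -225.52913867   12.        ]
 [ 606.37343944 -424.75640781   12.        ]
 [ 385.72110457 -422.90271746   12.        ]
 [ 383.30352057 -222.12315165   12.        ]]
```

View pics/c0.png

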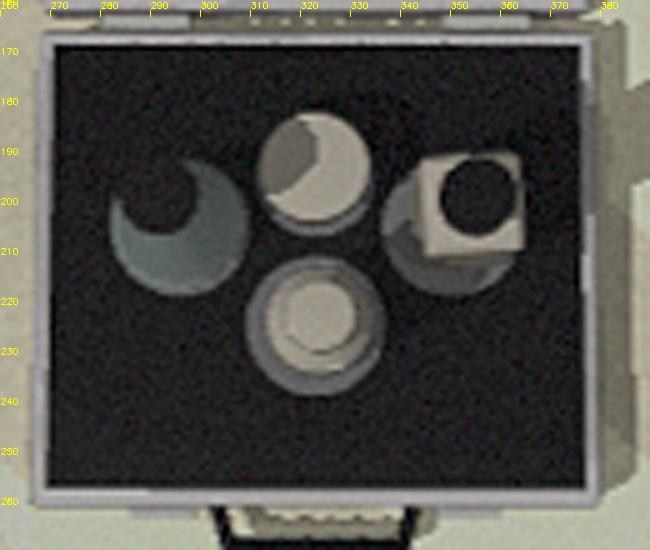

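View pics/c1.png

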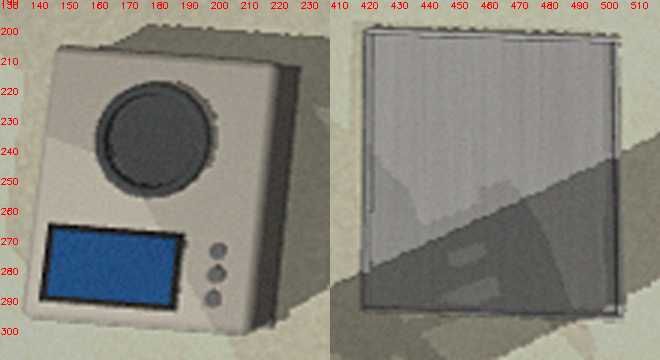

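The crops show the round cap at (323.6,222.2), the square cap at (355.4,198.9) with its body turned about 5°, the stopper at (291,198.8) and the jar lid at (322.6,193). The well ring is centred at (181.1,236.2). Next I fit the kit and cross-check it in the side camera.

```bash
python3 - <<'E'
from h import *
import pickle
d=pickle.load(open("d0.pkl","rb")); s=pickle.load(open("s0.pkl","rb"))
C=lambda p:(np.array(p,float)+.5)/5-.5+[260,160]
k=unproj(d,C([(43,38),(590,38),(600,500),(37,505)]),40)
c=k.mean(0); v=(k[0]-k[3]+k[1]-k[2]); yaw=np.arctan2(v[1],v[0]); w=k[0]-k[1]+k[3]-k[2]; yaw2=np.arctan2(-w[0],w[1])
print("kit",c,yaw,yaw2,np.linalg.norm(np.diff(k[[0,1,2,3,0]],axis=0),axis=1))
y=(yaw+yaw2)/2; M=np.array([[np.cos(y),-np.sin(y)],[np.sin(y),np.cos(y)]])
meas=[unproj(d,C([p]),z)[0] for p,z in [((320,313),164),((479,197),160),((157,196),160),((315,167),84)]]
for n,m,q in zip(["rb","sq","fl","jar"],[(-28,0),(17,-62),(17,62),(40,0)],meas): print(n,c[:2]+M@m,q)
# visible marks/feet: left mark foot circle of flask, front mark
print("flask foot/mark",unproj(d,C([(180,227)]),41),"front mark",unproj(d,C([(316,326)]),40), "right mark",unproj(d,C([(450,230)]),40))
b=unproj(d,C([(417,159),(518,152),(524,249),(427,257)]),132)
v=b[0]-b[1]+b[3]-b[2]; u=b[0]-b[3]+b[1]-b[2]
print("sq shoulder",b.mean(0),np.arctan2(-v[0],v[1]),np.arctan2(u[1],u[0]),np.linalg.norm(np.diff(b,axis=0),axis=1))
T=lambda p:(np.array(p,float)+.5)/3-.5
w=unproj(d,[T((153.5,139.5))+[130,190]],78)[0]; wi=unproj(d,[T((156,140))+[130,190]],75)[0]; print("well",w,wi)
t=unproj(d,[T(p)+[410,190] for p in [(35,30),(287,38),(291,317),(32,312)]],12); print("tray",t.mean(0),np.linalg.norm(np.diff(t,axis=0),axis=1),t)
im=s["img"].copy()
o=cv2.resize(im[140:340,190:390],None,fx=3,fy=3,interpolation=cv2.INTER_CUBIC)
def dr(P,r,col):
    P=np.array(P); a=np.linspace(0,2*np.pi,60); pts=P+r*np.c_[np.cos(a),np.sin(a),0*a]
    q=((proj(s,pts)-[190,140]+.5)*3-.5).round().astype(int); cv2.polylines(o,[q],True,col,1)
for q,r in zip(meas,[14,15.5,16,24]): dr(q,r,(0,0,255))
dr(w,42,(0,255,0))
q=((proj(s,k)-[190,140]+.5)*3-.5).round().astype(int); cv2.polylines(o,[q],True,(255,0,255),1)
cv2.imwrite("pics/s1.png",o)
E
```

```text
kit [562.73505376   5.68028674  40.        ] 0.027757472034140106 0.028661390744800758 [253.33055026 211.6842733  253.75169164 213.90549599]
rb [534.74619383   4.89052742] [534.7197736    5.04511121 164.        ]
sq [581.47704293 -55.81554923] [582.30099358 -56.73191238 160.        ]
fl [577.97953735  68.13511618] [579.61108057  70.47939417 160.        ]
jar [602.71913937   6.80851435] [602.90441823   8.067523    84.        ]
flask foot/mark [[579.51486915  68.99336061  41.        ]] front mark [[535.83596105   5.74058862  40.        ]] right mark [[581.23520606 -54.56061361  40.        ]]
sq shoulder [582.66918923 -56.24188145 132.        ] 0.10028026290878697 0.09575571211031307 [41.64307001 40.07720425 39.80960086]
well [501.76266957 313.46136545  78.        ] [501.48022513 312.71699325  75.        ]
tray [ 493.04920054 -324.17413664   12.        ] [199.07621242 215.89907472 199.21712826] [[ 602.34850473 -226.31040747   12.        ]
 [ 600.82381194 -425.38078111   12.        ]
 [ 384.94950983 -422.11028335   12.        ]
 [ 384.07497565 -222.89507465   12.        ]]
```

View pics/s1.png

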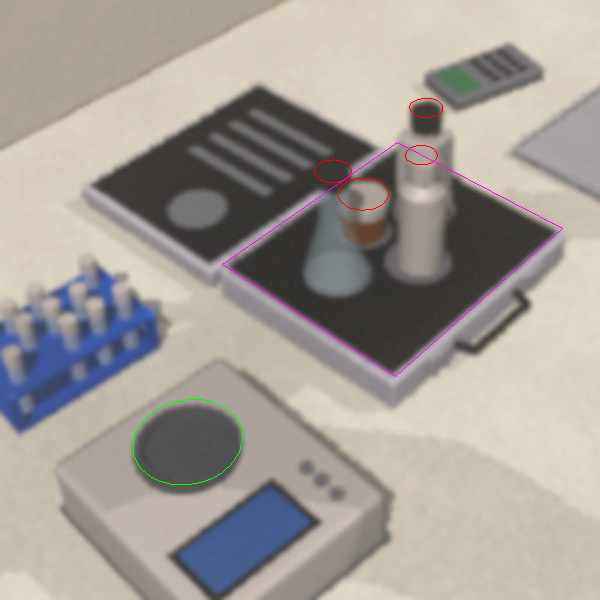

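The red and green overlays fall on the caps, lid and well ring within 1–2 mm, so both cameras agree. I start with the round bottle.

```bash
cat > act.py <<'E'
from bench import robot
import numpy as np
HI=265
Y=np.pi/2
# start xy, foot height 40; tray xy; yaw; TCP height above the foot; opening on release
OBJ=dict(rb=((534.8,5.0),(528,-324),Y+.028,56), sq=((582.3,-56.5),(470,-264),Y+.098,56),
         fl=((578.8,69.3),(470,-384),Y+.028,71), jar=((602.8,7.5),(501.6,313.2),Y+.028,17))
def pick(n,xy,foot):
    _,_,yaw,h=OBJ[n]; o=[np.pi,0,yaw]
    robot.move_ptp([*xy,HI],o); robot.move_gripper(1.0)
    robot.move_linear([*xy,foot+h],o,speed=130)
    robot.move_gripper(0.0); w=robot.current_gripper_width()*93
    robot.move_linear([*xy,foot+h+15],speed=60); robot.move_linear([*xy,HI],speed=180)
    print(n,"held",round(w,1),"->",round(robot.current_gripper_width()*93,1),"t",round(robot.current_t(),1),flush=True)
def place(n,xy,foot,open_=0.85):
    _,_,yaw,h=OBJ[n]; o=[np.pi,0,yaw]
    robot.move_ptp([*xy,HI],o)
    robot.move_linear([*xy,foot+h+12],o,speed=150)
    hit=robot.move_linear([*xy,foot+h],speed=30,f_stop=5)
    print(n,"placed, hit",hit,robot.current_tcp_pos().round(1),flush=True)
    robot.sleep(.2); robot.move_gripper(open_); robot.move_linear([*xy,HI],speed=180)
    print("t",round(robot.current_t(),1),flush=True)
E
python3 - <<'E'
from act import *
import cv2
n="rb"; pick(n,OBJ[n][0],40); place(n,OBJ[n][1],4)
d=robot.get_image("top"); cv2.imwrite("pics/t2.png",d["img"])
E
```

```text
rb held 43.6 -> 43.8 t 6.3
rb placed, hit True [ 527.6 -323.9   59.7]
t 11.7
```

View pics/t2.png

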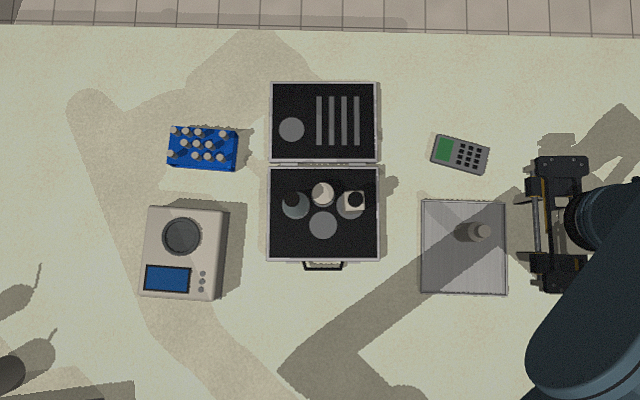

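The round bottle stands upright in the tray at about (478,232), and the jar and the others haven't moved. Next are the square bottle and the flask.

```bash
python3 - <<'E'
from act import *
from h import *
for n in("sq","fl"):
    pick(n,OBJ[n][0],40); place(n,OBJ[n][1],4)
robot.move_ptp([400,100,300],[np.pi,0,Y])
d=robot.get_image("top"); cv2.imwrite("pics/t3.png",d["img"]); print(robot.current_t())
m=unproj(d,proj(d,[602.8,7.5,84]),84); print(proj(d,[602.8,7.5,84]),proj(d,[[528,-324,128],[470,-264,124],[470,-384,124]]))
c=cv2.resize(np.hstack([d["img"][160:300,260:390],d["img"][160:300,410:540]]),None,fx=3,fy=3,interpolation=cv2.INTER_CUBIC); cv2.imwrite("pics/c3.png",c)
E
```

```text
sq held 42.0 -> 41.7 t 17.0
sq placed, hit True [ 470.  -263.9   59.9]
t 22.1
fl held 31.0 -> 30.9 t 27.6
fl placed, hit True [ 470.  -383.9   74.9]
t 33.4
35.2
[[322.85903693 193.05371189]] [[484.32469706 230.37393586]
 [454.72025758 258.26418341]
 [513.55352749 259.66689172]]
```

View pics/c3.png

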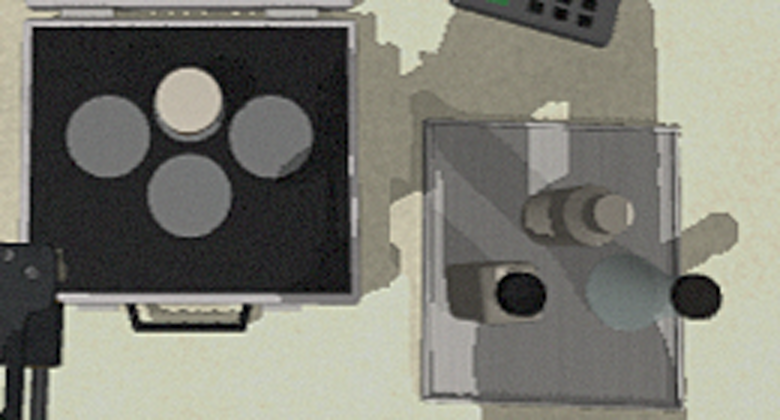

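All three stand upright in the tray (caps at about (484,231), (453,258) and (512,259)). The jar hasn't moved, lid at (322.6,193.2), and the marks are now bare. Next I move the jar.

```bash
python3 - <<'E'
from act import *
from h import *
C=lambda p:(np.array(p,float)+.5)/3-.5
d=robot.get_image("top")
print("marks",unproj(d,[C(p)+[260,160] for p in [(108,137),(190,195),(271,137)]],40))
print("flask foot, stopper",unproj(d,[C((628-390,292))+[410,160]],6),unproj(d,[C((696-390,297))+[410,160]],124))
print("rb cap, sq cap",unproj(d,[C((612-390,214))+[410,160]],128),unproj(d,[C((521-390,295))+[410,160]],124))
n="jar"; pick(n,OBJ[n][0],40); place(n,OBJ[n][1],73)
robot.move_ptp([400,0,300],[np.pi,0,Y])
d=robot.get_image("top"); s=robot.get_image("side"); print(proj(d,[[*OBJ[n][1],117],[*OBJ[n][1],78]]))
o=np.hstack([cv2.resize(x,None,fx=4,fy=4,interpolation=cv2.INTER_CUBIC) for x in(d["img"][200:280,140:230],s["img"][250:330,205:305])])
cv2.imwrite("pics/w4.png",o)
E
```

```text
marks [[578.85263932  68.88379607  40.        ]
 [536.15025004   5.2925704   40.        ]
 [581.87091457 -55.46656251  40.        ]]
flask foot, stopper [[ 471.46270821 -386.07278811    6.        ]] [[ 471.92890812 -380.20871303  124.        ]]
rb cap, sq cap [[ 526.69033757 -322.62313277  128.        ]] [[ 470.46601085 -261.17951689  124.        ]]
jar held 47.5 -> 47.5 t 40.8
jar placed, hit True [501.5 313.2  89.7]
t 45.7
[[174.09705165 235.8639342 ]
 [180.94857352 236.24485191]]
```

View pics/w4.png

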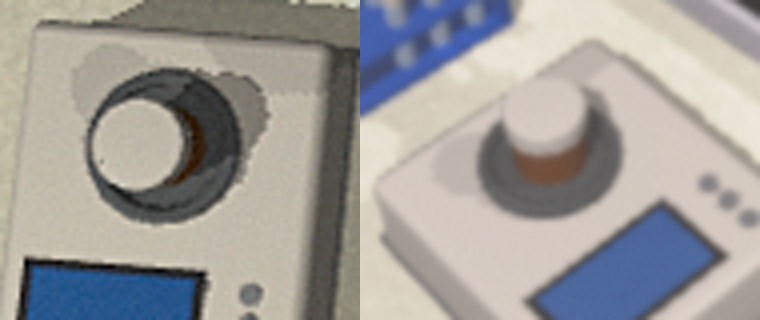

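The jar sits upright in the well: the lid at about (173.9,235.6) is within 1 mm of the predicted (174.1,235.9). Next I return the others, replaying the same grasps.

```bash
python3 - <<'E'
from act import *
from h import *
for n in("fl","sq","rb"):
    pick(n,OBJ[n][1],4); place(n,OBJ[n][0],40)
robot.move_ptp([250,-350,300],[np.pi,0,Y])
d=robot.get_image("top"); print(robot.current_t())
o=d["img"]; a=cv2.resize(o[160:270,260:390],None,fx=5,fy=5,interpolation=cv2.INTER_CUBIC); cv2.imwrite("pics/c5.png",a); cv2.imwrite("pics/t5.png",o)
E
```

```text
fl held 31.2 -> 30.9 t 53.2
fl placed, hit True [578.9  69.3 110.9]
t 58.5
sq held 41.6 -> 41.7 t 64.5
sq placed, hit True [582.3 -56.5  95.9]
t 69.2
rb held 43.4 -> 43.6 t 74.9
rb placed, hit True [534.5   5.1  95.8]
t 79.8
81.5583
```

View pics/c5.png

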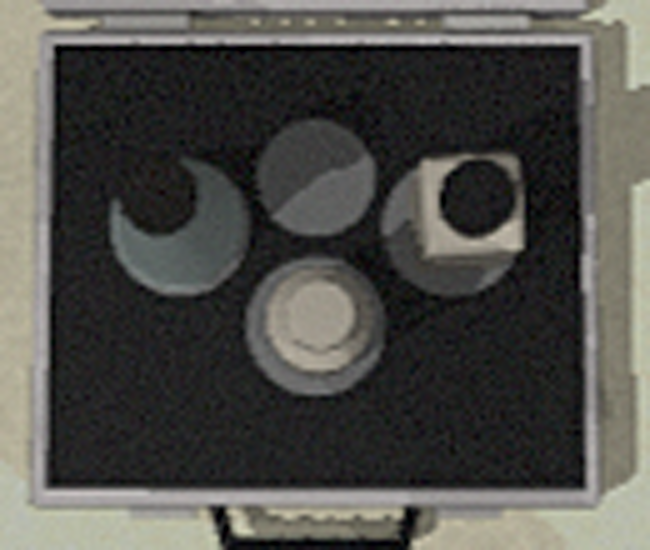

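View pics/t5.png

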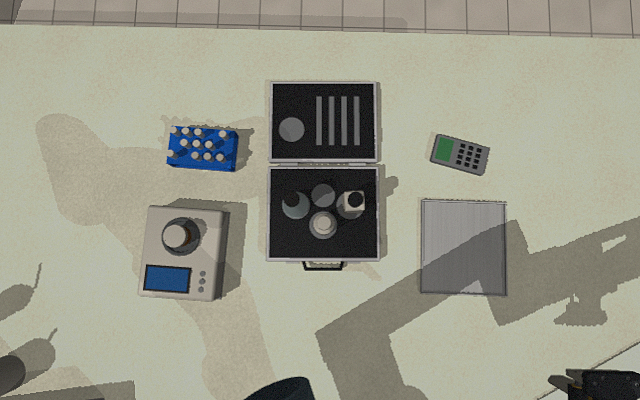

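All three are back at their starting pixels: round cap at (323.6,222), square cap at (355.4,199) and stopper at (291,199). The jar lid is partly in shadow here, so I crop in on it before handing in.

```bash
python3 -c "
import cv2
o=cv2.imread('pics/t5.png');cv2.imwrite('pics/w5.png',cv2.resize(o[200:280,140:230],None,fx=4,fy=4,interpolation=cv2.INTER_CUBIC))"
```

```text
(no output)
```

View pics/w5.png

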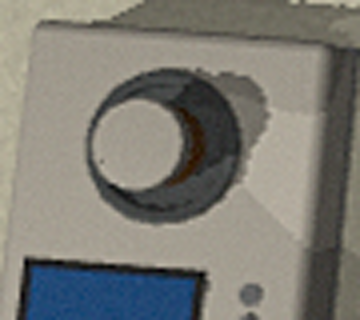

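The jar lid is still at crop (137,144), unchanged.

```bash
python3 -c "
from bench import robot
print(robot.hand_in())"
```

```text
the job is handed in; nothing more can be done
None
```

I handed the job in at about 82 s; the verdict wasn't shown, but the last pictures show the jar centred in the well and both bottles and the flask upright on their starting marks, with the rack and calculator where they were.

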